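Make up a castor kit and a picture-hanging kit on the attic bench

ROBOT

A 6-joint arm with a two-finger parallel gripper is mounted at the origin on the work surface. World frame = base frame: x ahead of the robot, y to its left, z up, the work surface at z = 0. Lengths are in m, angles in degrees, forces in N, time in s.
With the tool pointing down it reaches from about 0.325 to 0.9 m from the base axis. Payload 3.5 kg.
Tool frame: the origin (TCP) lies midway between the tips of the shut fingers; the grasp point (between the pads) lies 19 mm behind it; z points along the fingers, y is the line along which they close (so a half turn about z gives the same grasp; the last joint's range is limited). The gripper opens to 85 mm and grips with 20 to 120 N. Pads are 22 mm wide; open, the fingers measure 114 mm over their backs; the gripper's body (76 mm by 85 mm) begins 54 mm behind the grasp point. The pads swing forward as they close: fully open they stand 13 mm farther back than shut.
Start: joints at [-82.185, 15.837, -1.513, 72.651, 0, 84.076], TCP at [0.148, -0.607, 0.231] pointing down, gripper open.
Joint ranges: [-178.77, 178.77], [-48.84, 107.48], [-61.69, 71.31], [-111.58, 123.2], [-90, 87.43], [-180, 180]. Speed limits (degrees/s): [147.25, 147.25, 180, 180, 180, 180].

INTERFACE

Orientations are given as a 3x3 rotation matrix whose columns are the frame's x, y, z axes.
In Python, from plant import bot, viewer, models gives the robot as it stands.
- The arm moves only by the tool move_arm, never from a script. Its argument "plan" is a list of rows, each a list of 5 numbers: the shift along the tool's x, y, z in mm, then the turn about the tool's z in degrees, then the opening, from -1 (shut) to 1 (fully open). A call has 1 to 8 rows; each row shifts and turns the commanded pose from where the row before left it, along the tool's axes as they then stand; what a row does not reach is not made up. A row lasts 1/8 s, in which the tool goes at most 62.5 mm and 10.7 degrees, less where a joint would pass 70% of its speed; a pose out of reach is approached as far as the arm can. A call with a gripper value outside its range is refused whole. The fingers move at their own pace and stop on an object; the grip force is fixed at half the most. Time passes only in rows, so rows that do not move let the fingers close. It gives the time, the measured TCP pose, the force, the opening and the grip force at its end, in the units of the state.
- bot.get_obs(): the state, without advancing time (a new reading comes with each control period).
- viewer.snapshot(name): name is "scene" or "top" or "wrist"; returns a dict with "color" (480x640x3 uint8, red, green, blue), "intrinsics" (3x3 intrinsics, pixels), "rvec" (rotation vector, rad) and "tvec" (3), from world to camera coordinates, as OpenCV has them. Camera axes: x right, y down, z forward; pixel columns grow to the right and rows downward; lengths in m; the calibration is good to about 2 mm. A picture is of the moment at which its call begins. There is no depth.
- bot.finish_job(): hands the job in; it is judged then, once.
Trained networks look in the newest picture that a camera, given by its name, has taken for a name from the list of things; names that differ only in an ending like _2 or _b are one class to them, and where a whole thing is asked for, a point or a joint stands for the part that bears it (a point fixed in the world has none). Each returns a list of dicts, best first, with "confidence" (0 to 1); they miss things now and then, are a little off and sometimes report something else, mostly with a low value. They report only what shows in the picture. A call takes as long as a camera call. They do not tell look-alikes from the thing itself.
- models.recognise(camera, thing): "position" ([x, y, z] in m, in world coordinates, good to about 4 mm: the middle of the surface that is visible of it).
- models.masks_of(camera, thing): "mask" (480x640 bool, what is visible of it).
The state is a dict: "t": time; "q": joint angles; "qvel": joint speeds; "tau": joint torques, N m; "position": TCP position; "tcp_rot": TCP orientation; "ft_force": force on the tool from outside, world axes, zero at the start; "wrist_torque": the same for the moment, N m; "width": finger opening in m; "gripper_force": force on a finger pad.
Only numpy, scipy, OpenCV 4.12 (cv2) and the standard library are available. Lean on these libraries where they do the work, as an engineer would, in place of code of your own. Each camera call takes 0.05 s, during which the arm holds its last target. There are 200 camera calls.

TASK

Make up two kits. The castor kit goes in the smaller wooden tray: the large castor, wheel up, in the bigger compartment and the slim jar of screws in the other; the picture-hanging kit goes in the larger tray: the spirit level in the long slot, the wide jar and the tape measure in the two square cells, one in each, either way round. Stand everything upright and flat on the tray floor, and leave the small castor and the roll of tape where they are.

Things in the scene. Friction and masses are not known exactly. Their poses are not given: they have to be found in the camera images.
- castor_large: The larger of two swivel castors, upside down on its steel plate (64 x 64 x 4 mm), wheel on top; 73 mm tall. Black wheel 50 mm in diameter, axle along y, 48 mm up. Its steel fork, 34 mm wide outside along y and 26 mm along x, from 15 to 55 mm up, is the grip (close along y); it does not swivel. About 0.2 kg. Origin: centre of its underside; z up. 
- castor_small: The smaller castor, of the same make and also upside down: plate 44 x 44 mm, wheel 34 mm diameter, 50 mm tall overall. Not part of either kit; it stays where it stands. Origin: centre of its underside; z up. 
- jar_slim: The slim, tall jar of screws: amber glass with paper band and steel cap, a cylinder 44 mm in diameter and 80 mm tall, standing upright. About 0.16 kg. Origin: centre of its underside; z up. 
- jar_wide: The wide, low jar of picture hooks: amber glass with paper band and steel cap, a cylinder 60 mm in diameter and 56 mm tall, standing upright. About 0.2 kg. Origin: centre of its underside; z up. 
- tape_measure: Grey pocket tape measure standing upright: case 70 mm long (x), 40 mm thick (y), 62 mm tall (the top 12 mm is shorter along x); flat round steel badges on its two y faces. Grip it across y. About 0.25 kg. Origin: centre of its underside; z up. 
- level: Small aluminium spirit level standing on its long edge: 180 mm long (x), 24 mm thick (y), 50 mm tall, with black end caps and a green vial on top. Grip it across y near the middle. About 0.22 kg. Origin: centre of its underside; z up. 
- tape_roll: Small black roll of insulating tape lying flat, 64 mm in diameter, 38 mm hole, 19 mm high. Not part of either kit; it stays where it lies. Origin: centre of its underside; z up. 
- castor_tray: The smaller cork-lined wooden tray, 174 x 102 mm (x, y), fixed; walls and divider 6 mm thick, rising 18 mm above the bench; floor 5 mm thick. Compartments: the bigger, 90 x 90 mm inside, centred at x -36, y 0 mm; the smaller, 66 (x) x 90 (y) mm inside, centred at x +48, y 0 mm. Origin: centre of its underside; x along its length, z up.
- hanging_tray: The larger cork-lined wooden tray, 218 x 158 mm (x, y), fixed; walls and dividers 6 mm thick, rising 18 mm above the bench; floor 5 mm thick. Long slot 206 (x) x 50 (y) mm inside, centred at x 0, y +48 mm; two equal squarish cells, 100 (x) x 90 (y) mm inside, centred at x -53 and x +53, y -28 mm. Origin: centre of its underside; x along its length, z up.
There are look-alikes about, which are no part of the job. What is shaped like the tape_measure but green or red is not meant. What is shaped like the level but yellow is not meant.

How it is judged (in metres and radians):
At the end, for the whole second after the job is handed in: Each thing stands in its own compartment, upright (0.12 rad), on the tray floor (4 mm) and still; off the compartment centres (tray x, y) at most: castor and level 16, 16; slim jar 13, 25; wide jar 22, 18; tape measure 32, 27 mm. Wide jar and tape measure in one cell each, either way round (z of castor_large in the frame of castor_tray between 0.001 and 0.009 m and angle between each of castor_large, jar_slim, level, jar_wide, tape_measure's own z axis and vertical below 0.12 rad and linear speed of each of castor_large, jar_slim, level, jar_wide, tape_measure below 0.02 m/s and angular speed of each of castor_large, jar_slim, level, jar_wide, tape_measure below 0.2 rad/s and x of castor_large in the frame of castor_tray between -0.052 and -0.02 m and y of castor_large in the frame of castor_tray between -0.016 and 0.016 m and z of jar_slim in the frame of castor_tray between 0.001 and 0.009 m and x of jar_slim in the frame of castor_tray between 0.035 and 0.061 m and y of jar_slim in the frame of castor_tray between -0.025 and 0.025 m and z of level in the frame of hanging_tray between 0.001 and 0.009 m and x of level in the frame of hanging_tray between -0.016 and 0.016 m and y of level in the frame of hanging_tray between 0.032 and 0.064 m and z of jar_wide in the frame of hanging_tray between 0.001 and 0.009 m and z of tape_measure in the frame of hanging_tray between 0.001 and 0.009 m and ((x of jar_wide in the frame of hanging_tray between -0.075 and -0.031 m and y of jar_wide in the frame of hanging_tray between -0.046 and -0.01 m and x of tape_measure in the frame of hanging_tray between 0.021 and 0.085 m and y of tape_measure in the frame of hanging_tray between -0.055 and -0.001 m) or (x of jar_wide in the frame of hanging_tray between 0.031 and 0.075 m and y of jar_wide in the frame of hanging_tray between -0.046 and -0.01 m and x of tape_measure in the frame of hanging_tray between -0.085 and -0.021 m and y of tape_measure in the frame of hanging_tray between -0.055 and -0.001 m))); the robot touches nothing.
It fails at once if the small castor was moved by more than 20 mm (distance of castor_small from where it was at the start of the episode above 0.02 m).
It fails at once if the roll of tape was moved by more than 20 mm (distance of tape_roll from where it was at the start of the episode above 0.02 m).
It also fails if it takes over 134 s, if anything falls off the work surface, if the arm or the gripper's body presses on something with over 40 N, if the wrist force passes 120 N, or if a joint passes its speed limit or range.

## Working session

There is one attempt and no reset: what is moved stays moved. The work goes in short steps, Python scripts to look and compute and a tool call to move; the robot and the scene stay as the last step left them, time stands still between calls to the robot, and variables do not carry over. Pictures are saved under pics/ and viewed, at most 14 in all, crops included, and the job is handed in when it is done.

Besides the shell and the picture viewer there is one more tool, called after ">>>" in YAML: its name, and indented under it one key for each argument. move_arm: Moves the arm, as the interface text tells. Its arguments: {"type":"object","properties":{"plan":{"type":"array"}},"required":["plan"]}

```bash
ls; mkdir -p pics
cat > h.py <<'E'
import numpy as np, cv2
from plant import bot, viewer, models
def snap(n,save=None):
    s=viewer.snapshot(n)
    if save: cv2.imwrite('pics/'+save+'.png',s['color'][:,:,::-1])
    return s
def ray(s,uv,z):
    "pixel(s)->world at height z"
    R=cv2.Rodrigues(np.array(s['rvec'],float))[0];t=np.array(s['tvec'],float).ravel()
    uv=np.atleast_2d(np.array(uv,float));K=np.array(s['intrinsics'])
    d=(np.linalg.inv(K)@np.c_[uv,np.ones(len(uv))].T).T@R
    c=-R.T@t
    return c+d*((z-c[2])/d[:,2])[:,None]
def proj(s,P):
    return cv2.projectPoints(np.array(P,float).reshape(-1,1,3),np.array(s['rvec'],float),np.array(s['tvec'],float),np.array(s['intrinsics'],float),None)[0].reshape(-1,2)
E
python3 - <<'E'
from h import *
for c in ('scene','top'):
    s=snap(c,c+'0'); R=cv2.Rodrigues(np.array(s['rvec'],float))[0]; print(c,-R.T@np.array(s['tvec']).ravel())
    for n in 'castor_large castor_small jar_slim jar_wide tape_measure level tape_roll castor_tray hanging_tray'.split():
        for d in models.recognise(c,n): print(n,np.round(d['position'],3),round(d['confidence'],2),proj(s,d['position']).round())
o=bot.get_obs();print(o['tcp_rot'],o['t'])
E
```

```text
pics
scene [ 1.23954632 -0.34737237  1.18583368]
castor_large [ 0.464 -0.127  0.01 ] 0.68 [[266. 255.]]
castor_small [ 0.459 -0.006  0.009] 0.58 [[310. 237.]]
jar_slim [ 0.578 -0.143  0.065] 0.92 [[277. 282.]]
jar_wide [ 0.575 -0.003  0.057] 0.85 [[331. 261.]]
tape_measure [0.734 0.208 0.048] 0.91 [[443. 282.]]
tape_measure [0.807 0.051 0.05 ] 0.79 [[400. 334.]]
tape_measure [0.588 0.124 0.052] 0.65 [[381. 247.]]
tape_measure [ 0.505 -0.337  0.003] 0.6 [[190. 302.]]
level [0.687 0.038 0.049] 0.95 [[369. 293.]]
level [0.223 0.307 0.037] 0.91 [[375. 132.]]
tape_roll [0.442 0.124 0.016] 0.93 [[352. 213.]]
castor_tray [0.526 0.322 0.004] 0.57 [[434. 213.]]
hanging_tray [ 0.505 -0.337  0.003] 0.81 [[190. 302.]]
top [0.39033886 0.00749306 1.18687117]
castor_large [ 0.448 -0.111  0.   ] 0.65 [[365. 277.]]
castor_large [0.571 0.138 0.059] 0.52 [[250. 219.]]
jar_slim [ 0.554 -0.134  0.078] 0.6 [[379. 224.]]
jar_wide [0.558 0.004 0.056] 0.96 [[313. 225.]]
jar_wide [ 0.496 -0.333  0.006] 0.41 [[464. 254.]]
tape_measure [0.788 0.059 0.059] 0.95 [[287. 120.]]
tape_measure [0.72  0.212 0.064] 0.94 [[216. 150.]]
tape_measure [0.573 0.137 0.061] 0.93 [[251. 218.]]
level [0.217 0.315 0.05 ] 0.76 [[164. 389.]]
level [ 0.446 -0.113  0.002] 0.72 [[366. 278.]]
level [0.669 0.047 0.047] 0.57 [[293. 175.]]
tape_roll [0.437 0.127 0.02 ] 0.55 [[257. 282.]]
castor_tray [0.521 0.328 0.009] 0.61 [[166. 245.]]
castor_tray [0.438 0.127 0.021] 0.21 [[257. 282.]]
hanging_tray [ 0.447 -0.002  0.005] 0.39 [[316. 278.]]
[[ 9.71396332e-01  2.37464030e-01  1.17760081e-05]
 [ 2.37464031e-01 -9.71396332e-01 -1.83184081e-05]
 [ 7.08920809e-06  2.05908128e-05 -1.00000000e+00]] 1.0
```

View pics/top0.png

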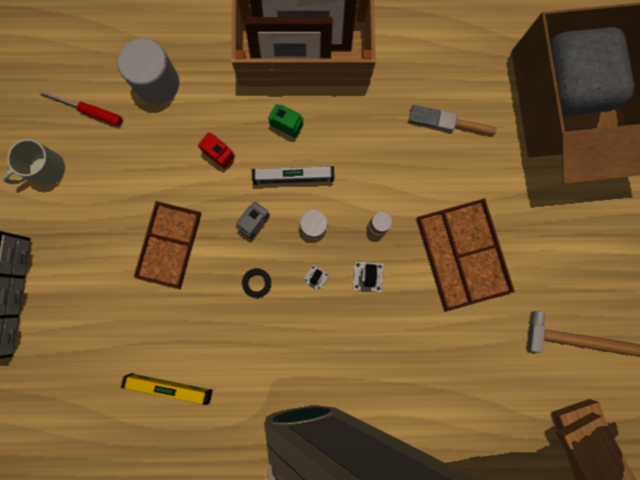

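View pics/scene0.png

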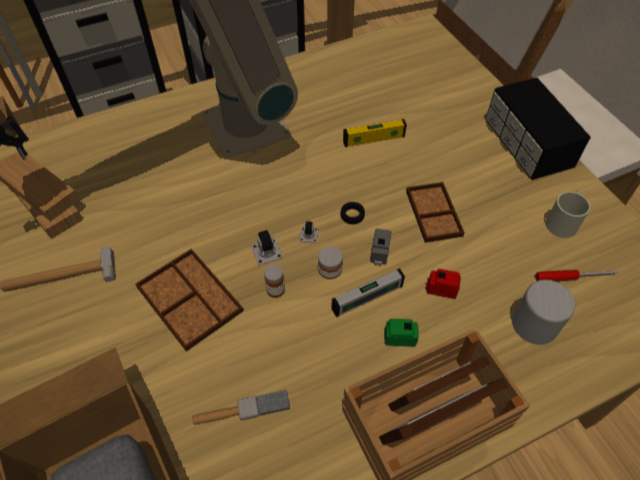

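The top picture shows:
- **Work objects:** castor_large at (368,276), castor_small at (316,278), slim jar at (380,225), wide jar at (313,225), grey tape measure at (252,220), aluminium level at (293,175) and roll at (257,282).
- **Trays:** castor tray at (168,245), hanging tray at (464,254).
- **Look-alikes:** the red (216,150) and green (286,120) tape measures and the yellow level (166,389) are not meant. The small castor must stay where it is.

Next I'll fit poses by silhouette in both views.

```bash
cat > fit.py <<'E'
from h import *
from scipy.optimize import minimize
def box(lx,ly,z0,z1): return [(x*lx/2,y*ly/2,z) for x in(-1,1) for y in(-1,1) for z in(z0,z1)]
def cyl(d,z0,z1): return [(d/2*np.cos(a),d/2*np.sin(a),z) for a in np.linspace(0,2*np.pi,24) for z in(z0,z1)]
def wheel(d,w,zc): return [(d/2*np.cos(a),s*w/2,zc+d/2*np.sin(a)) for a in np.linspace(0,2*np.pi,24) for s in(-1,1)]
M=dict(castor_large=[box(.064,.064,0,.004),box(.026,.034,.004,.055),wheel(.05,.02,.048)],
 castor_small=[box(.044,.044,0,.004),wheel(.034,.016,.033)],
 jar_slim=[cyl(.044,0,.08)],jar_wide=[cyl(.06,0,.056)],
 tape_measure=[box(.07,.04,0,.05),box(.05,.04,.05,.062)],level=[box(.18,.024,0,.05)],tape_roll=[cyl(.064,0,.019)],
 castor_tray=[box(.174,.102,0,.018)],hanging_tray=[box(.218,.158,0,.018)])
F=4
def render(s,n,p):
    im=np.zeros((480,640),np.uint8);c,q=np.cos(p[2]),np.sin(p[2]);big=np.zeros((480*2,640*2),np.uint8)
    for part in M[n]:
        P=np.array(part);W=np.c_[p[0]+c*P[:,0]-q*P[:,1],p[1]+q*P[:,0]+c*P[:,1],P[:,2]]
        h=cv2.convexHull(((proj(s,W)*2+.5)*16).astype(np.int32))
        cv2.fillConvexPoly(big,h,255,shift=4)
    return big
def fit(views,n,p0):
    def cost(p):
        e=0
        for s,m in views:
            r=render(s,n,p)>0; mm=m
            e+=1-(r&mm).sum()/max(1,(r|mm).sum())
        return e/len(views)
    best=None
    yaws=[p0[2]] if len(p0)>2 else ([0] if n[:3]=='jar' or n=='tape_roll' else np.radians(np.arange(-90,90,22.5)))
    for y in yaws:
        r=minimize(cost,[p0[0],p0[1],y],method='Nelder-Mead',options=dict(initial_simplex=[[p0[0],p0[1],y],[p0[0]+.015,p0[1],y],[p0[0],p0[1]+.015,y],[p0[0],p0[1],y+.25]],xatol=2e-4,fatol=1e-4,maxiter=120))
        if best is None or r.fun<best.fun: best=r
    return best.x,best.fun
def big(m): return cv2.resize(m.astype(np.uint8),None,fx=2,fy=2,interpolation=cv2.INTER_NEAREST)>0
E
cat > g.py <<'E'
from fit import *
px={'top':dict(castor_large=(368,276),castor_small=(316,278),jar_slim=(380,225),jar_wide=(313,225),tape_measure=(252,220),level=(293,175),tape_roll=(257,282),castor_tray=(168,245),hanging_tray=(464,254)),
'scene':dict(castor_large=(266,247),castor_small=(310,233),jar_slim=(275,281),jar_wide=(331,262),tape_measure=(381,247),level=(369,293),tape_roll=(352,213),castor_tray=(434,213),hanging_tray=(190,300))}
V={}
for c in px:
    s=snap(c)
    for n,u in px[c].items():
        for d in models.masks_of(c,n):
            ys,xs=np.nonzero(d['mask'])
            if np.hypot(xs.mean()-u[0],ys.mean()-u[1])<15: V.setdefault(n,[]).append((c,s,big(d['mask'])));break
for n in px['top']:
    v=V.get(n,[]);p0=ray(s:=snap('top') if 0 else (v[0][1] if v else None),px[v[0][0]][n],.02)[0][:2] if v else None
    if p0 is None: print(n,'none');continue
    for sub in ([[a] for a in v]+([v] if len(v)>1 else [])):
        p,f=fit([(a[1],a[2]) for a in sub],n,p0)
        print(n,[a[0] for a in sub],np.round(p[:2],4),round(np.degrees(p[2]),1),round(f,3))
E
python3 g.py
```

```text
castor_large ['top'] [ 0.4492 -0.1153] -4.8 0.042
castor_large ['scene'] [ 0.4497 -0.1205] -5.3 0.08
castor_large ['top', 'scene'] [ 0.4489 -0.118 ] -5.2 0.11
castor_small ['top'] [4.48e-01 3.00e-04] -31.6 0.095
castor_small ['scene'] [ 0.4463 -0.0034] -27.4 0.099
castor_small ['top', 'scene'] [ 0.4469 -0.0023] -27.8 0.147
jar_slim ['top'] [ 0.5599 -0.1379] 0.5 0.054
jar_slim ['scene'] [ 0.5604 -0.1432] 13.9 0.184
jar_slim ['top', 'scene'] [ 0.5597 -0.139 ] 1.5 0.152
jar_wide ['top'] [0.5618 0.0052] 3.6 0.089
jar_wide ['scene'] [ 0.5641 -0.001 ] 9.4 0.071
jar_wide ['top', 'scene'] [0.5627 0.0015] -1.0 0.124
tape_measure ['top'] [0.5722 0.138 ] -35.6 0.049
level ['top'] [0.6737 0.0487] 91.8 0.071
level ['scene'] [0.6728 0.044 ] 91.4 0.065
level ['top', 'scene'] [0.6734 0.0461] 91.7 0.081
tape_roll ['top'] [0.4377 0.1306] 10.3 0.318
tape_roll ['scene'] [0.4376 0.1256] 1.9 0.199
tape_roll ['top', 'scene'] [0.4372 0.1292] 3.7 0.296
castor_tray ['top'] [0.524  0.3262] -14.3 0.019
castor_tray ['scene'] [0.5227 0.3218] -14.3 0.034
castor_tray ['top', 'scene'] [0.5233 0.3244] -14.8 0.049
hanging_tray ['top'] [ 0.4967 -0.3318] 14.7 0.016
hanging_tray ['scene'] [ 0.4954 -0.3368] 15.4 0.017
hanging_tray ['top', 'scene'] [ 0.4964 -0.3333] 15.0 0.037
```

```bash
cat > plan.py <<'E'
from h import *
P=dict(castor_large=(.4494,-.118,-5),jar_slim=(.56,-.1405,0),jar_wide=(.563,.002,0),tape_measure=(.572,.1357,-35.6),level=(.6733,.0463,91.6),
 ct=(.5233,.324,-14.5),ht=(.496,-.3343,15))
def intray(t,x,y):
    a=np.radians(P[t][2]);return P[t][0]+np.cos(a)*x-np.sin(a)*y,P[t][1]+np.sin(a)*x+np.cos(a)*y
def plan(*wps):
    "wps: (x,y,z,psi,open,rows); from measured pose; prints rows"
    o=bot.get_obs();p=np.array(o['position']);R=np.array(o['tcp_rot']);psi=np.degrees(np.arctan2(R[1,0],R[0,0]))
    print('at',p.round(4),'psi',round(psi,1),'t',round(o['t'],2),'w',round(o['width'],4),'F',np.round(o['ft_force'],1),'g',round(o['gripper_force'],1),'q6',round(o['q'][5],1))
    k=0
    for x,y,z,ps,op,n in wps:
        for i in range(n):
            d=(np.array([x,y,z])-p)/(n-i); turn=((psi-ps+180)%360-180 if abs(psi-ps)>180.5 else psi-ps)/(n-i); a=np.radians(psi)
            r=[round(1000*(d[0]*np.cos(a)+d[1]*np.sin(a)),1),round(1000*(d[0]*np.sin(a)-d[1]*np.cos(a)),1),round(-1000*d[2],1),round(turn,1),op]
            print(r,end=',' if (k+1)%8 else '\n');k+=1
            p=p+d;psi-=turn
    print()
E
python3 - <<'E'
from plan import *
plan((.4494,-.118,.16,-5,1,12))
E
```

```text
at [ 0.1484 -0.6071  0.2313] psi 13.7 t 2.0 w 0.0854 F [-0.3 -0.6 -0.2] g 0.0 q6 84.1
[np.float64(34.0), np.float64(-33.6), np.float64(5.9), np.float64(1.6), 1],[np.float64(33.1), np.float64(-34.6), np.float64(5.9), np.float64(1.6), 1],[np.float64(32.2), np.float64(-35.4), np.float64(5.9), np.float64(1.6), 1],[np.float64(31.2), np.float64(-36.3), np.float64(5.9), np.float64(1.6), 1],[np.float64(30.2), np.float64(-37.1), np.float64(5.9), np.float64(1.6), 1],[np.float64(29.2), np.float64(-38.0), np.float64(5.9), np.float64(1.6), 1],[np.float64(28.1), np.float64(-38.7), np.float64(5.9), np.float64(1.6), 1],[np.float64(27.0), np.float64(-39.5), np.float64(5.9), np.float64(1.6), 1]
[np.float64(26.0), np.float64(-40.2), np.float64(5.9), np.float64(1.6), 1],[np.float64(24.9), np.float64(-40.9), np.float64(5.9), np.float64(1.6), 1],[np.float64(23.7), np.float64(-41.6), np.float64(5.9), np.float64(1.6), 1],[np.float64(22.6), np.float64(-42.2), np.float64(5.9), np.float64(1.6), 1],
```

>>> move_arm:
  plan:
    - [34,-34,6,1.6,1]
    - [33,-35,6,1.6,1]
    - [32,-35,6,1.6,1]
    - [31,-36,6,1.6,1]
    - [30,-37,6,1.6,1]
    - [29,-38,6,1.6,1]
    - [28,-39,6,1.6,1]
    - [27,-40,6,1.6,1]

```text
t: 3.0
position: [0.3495, -0.2797, 0.1834]
tcp_rot: [[1.0, 0.015, 0.001], [0.015, -1.0, -0.001], [0.001, 0.001, -1.0]]
ft_force: [0.2, 0.8, 0.2]
width: 0.0854
gripper_force: 0.0
```

>>> move_arm:
  plan:
    - [26,-40,6,1.6,1]
    - [25,-41,6,1.6,1]
    - [24,-42,6,1.6,1]
    - [23,-42,6,1.6,1]
    - [0,0,0,0,1]

```text
t: 3.62
position: [0.4519, -0.116, 0.1591]
tcp_rot: [[0.996, -0.09, -0.0], [-0.09, -0.996, 0.001], [-0.0, -0.001, -1.0]]
ft_force: [-0.2, 0.1, -0.1]
width: 0.0853
gripper_force: 0.0
```

```bash
sed -i 's/r=\[round(1000\*(d\[0\]\*np.cos(a)+d\[1\]\*np.sin(a)),1),/r=[float(v) for v in [round(1000*(d[0]*np.cos(a)+d[1]*np.sin(a)),1),/; s/round(turn,1),op\]/round(turn,1)]]+[op]/' plan.py
cat > wl.py <<'E'
import sys
from fit import *
def look(n,p0=None,cam='wrist',save=None,u=None):
    s=snap(cam,save)
    for d in models.recognise(cam,n): print(n,np.round(d['position'],3),round(d['confidence'],2))
    if p0 is None: return s
    best=None
    for d in models.masks_of(cam,n):
        ys,xs=np.nonzero(d['mask']);c=proj(s,[p0[0],p0[1],.03])[0]
        e=np.hypot(xs.mean()-c[0],ys.mean()-c[1])
        if best is None or e<best[0]: best=(e,d['mask'])
    if best:
        p,f=fit([(s,big(best[1]))],n,(p0[0],p0[1],np.radians(p0[2])));print('fit',n,p[:2].round(4),round(np.degrees(p[2]),1),round(f,3))
    return s
E
python3 - <<'E'
from wl import *; from plan import *
look('castor_large',P['castor_large'],save='w1')
plan((.4494,-.118,.06,-5,1,3),(.4494,-.118,.02,-5,1,2))
E
```

```text
castor_large [ 0.46  -0.121  0.015] 0.94
fit castor_large [ 0.4482 -0.1181] -5.1 0.032
at [ 0.4508 -0.1187  0.1594] psi -5.5 t 3.77 w 0.0856 F [-0.5 -1.  -0.5] g 0.0 q6 162.8
[-0.5, -0.2, 33.1, -0.2, 1],[-0.5, -0.2, 33.1, -0.2, 1],[-0.5, -0.2, 33.1, -0.2, 1],[0.0, -0.0, 20.0, 0.0, 1],[0.0, -0.0, 20.0, 0.0, 1],
```

View pics/w1.png

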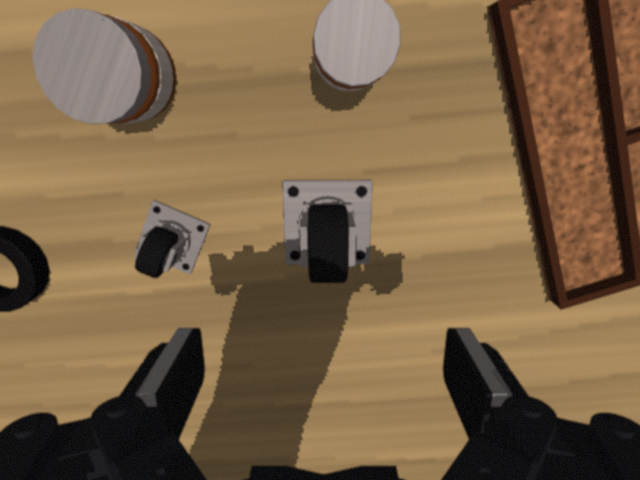

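The wrist view shows the big castor centred at (327,230). The jars are above it, the small castor is at (172,238), and the fit agrees with my estimate. I'll grip it.

>>> move_arm:
  plan:
    - [-1,0,35,0,1]
    - [-1,0,35,0,1]
    - [0,0,35,0,1]
    - [0,0,25,0,1]
    - [0,0,10,0,0.6]
    - [0,0,0,0,-1]
    - [0,0,0,0,-1]
    - [0,0,0,0,-1]

```text
t: 4.78
position: [0.4504, -0.1189, 0.0206]
tcp_rot: [[0.995, -0.095, 0.003], [-0.095, -0.995, -0.001], [0.003, 0.001, -1.0]]
ft_force: [-1.3, -0.9, 2.7]
width: 0.0332
gripper_force: 60.6
```

>>> move_arm:
  plan:
    - [0,0,0,0,-1]
    - [0,0,0,0,-1]
    - [0,0,-15,0,-1]
    - [0,0,-35,0,-1]
    - [0,0,-40,0,-1]
    - [0,0,-35,0,-1]
    - [0,0,0,0,-1]

```text
t: 5.65
position: [0.4513, -0.119, 0.1476]
tcp_rot: [[0.995, -0.095, 0.006], [-0.095, -0.995, -0.002], [0.006, 0.002, -1.0]]
ft_force: [0.0, 0.3, -2.5]
width: 0.0335
gripper_force: 60.1
```

Run:
```python
from plan import *
x,y=intray('ct',-.036,0);print(x,y)
plan((x,y,.145,75.5,-1,10),(x,y,.05,75.5,-1,4))
```

```text
0.4884466849463881 0.3330136801459599
at [ 0.4513 -0.119   0.1476] psi -5.4 t 5.65 w 0.0335 F [ 0.   0.3 -2.5] g 60.1 q6 162.7
[-0.6, -45.3, 0.3, -8.1, -1],[5.8, -45.0, 0.3, -8.1, -1],[12.1, -43.7, 0.3, -8.1, -1],[18.1, -41.6, 0.3, -8.1, -1],[23.8, -38.6, 0.3, -8.1, -1],[29.0, -34.9, 0.3, -8.1, -1],[33.6, -30.4, 0.3, -8.1, -1],[37.6, -25.4, 0.3, -8.1, -1]
[40.8, -19.9, 0.3, -8.1, -1],[43.2, -13.9, 0.3, -8.1, -1],[0.0, 0.0, 23.7, 0.0, -1],[0.0, 0.0, 23.7, 0.0, -1],[0.0, 0.0, 23.8, 0.0, -1],[0.0, 0.0, 23.8, 0.0, -1],
```

>>> move_arm:
  plan:
    - [-0.6,-45.3,0,-8,-1]
    - [6,-45,0,-8,-1]
    - [12,-44,0,-8,-1]
    - [18,-41.6,0,-8,-1]
    - [24,-38.6,0,-8,-1]
    - [29,-35,0,-8,-1]
    - [33.6,-30.4,0,-8.2,-1]
    - [37.6,-25.4,0,-8.2,-1]

```text
t: 6.65
position: [0.4792, 0.2446, 0.1425]
tcp_rot: [[0.512, 0.859, -0.003], [0.859, -0.512, -0.001], [-0.003, -0.002, -1.0]]
ft_force: [1.6, 0.4, -1.9]
width: 0.0331
gripper_force: 60.3
```

>>> move_arm:
  plan:
    - [41,-20,0,-8.2,-1]
    - [43,-14,0,-8.2,-1]
    - [0,0,20,0,-1]
    - [0,0,30,0,-1]
    - [0,0,0,0,-1]

```text
t: 7.28
position: [0.4846, 0.3322, 0.09]
tcp_rot: [[0.253, 0.968, -0.009], [0.968, -0.253, -0.005], [-0.007, -0.007, -1.0]]
ft_force: [0.0, -1.1, -1.8]
width: 0.0333
gripper_force: 60.4
```

Run:
```python
from plan import *; from wl import *
look('castor_tray',P['ct'],save='w2')
x,y=intray('ct',-.036,0)
plan((x,y,.03,75.5,-1,4))
```

```text
castor_tray [0.548 0.338 0.006] 0.71
fit castor_tray [0.5234 0.3243] -14.6 0.27
at [0.4888 0.3341 0.0945] psi 75.3 t 7.42 w 0.0336 F [-0.3  0.4 -2.1] g 60.4 q6 132.8
[-0.3, -0.0, 16.1, -0.0, -1],[-0.3, -0.0, 16.1, -0.0, -1],[-0.3, -0.0, 16.1, -0.0, -1],[-0.3, -0.0, 16.1, -0.0, -1],
```

View pics/w2.png

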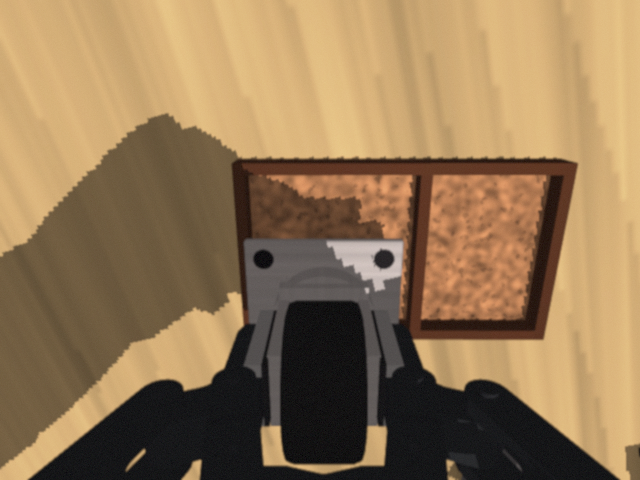

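The wrist view shows the castor plate (245–403 px) over the bigger compartment, which lies left of the divider at x≈420. I'll lower it.

>>> move_arm:
  plan:
    - [0,0,20,0,-1]
    - [0,0,20,0,-1]
    - [0,0,15,0,-1]
    - [0,0,7,0,-1]
    - [0,0,3,0,-1]
    - [0,0,0,0,-1]

```text
t: 8.18
position: [0.4891, 0.3343, 0.0297]
tcp_rot: [[0.253, 0.967, 0.001], [0.967, -0.253, 0.0], [0.0, 0.0, -1.0]]
ft_force: [-0.6, -0.2, -2.5]
width: 0.0334
gripper_force: 60.4
```

>>> move_arm:
  plan:
    - [0,0,2,0,-1]
    - [0,0,1.5,0,-1]
    - [0,0,0,0,-1]

```text
t: 8.55
position: [0.4887, 0.3341, 0.0258]
tcp_rot: [[0.253, 0.967, -0.0], [0.967, -0.253, -0.0], [-0.0, -0.0, -1.0]]
ft_force: [0.7, 0.1, -1.8]
width: 0.033
gripper_force: 60.4
```

>>> move_arm:
  plan:
    - [0,0,1,0,-1]
    - [0,0,0,0,-1]
    - [0,0,0,0,0.3]
    - [0,0,0,0,0.3]
    - [0,0,0,0,0.3]
    - [0,0,-20,0,0.3]
    - [0,0,-40,0,0.3]
    - [0,0,-50,0,0.6]

```text
t: 9.55
position: [0.4877, 0.3335, 0.1346]
tcp_rot: [[0.253, 0.967, -0.003], [0.967, -0.253, -0.001], [-0.002, -0.002, -1.0]]
ft_force: [0.7, -0.6, -0.1]
width: 0.0684
gripper_force: 0.0
```

Run:
```python
from plan import *
plan((.56,-.1405,.15,75.5,1,11),(.56,-.1405,.032,75.5,1,5))
```

```text
at [0.4877 0.3335 0.1346] psi 75.3 t 9.55 w 0.0684 F [ 0.7 -0.6 -0.1] g 0.0 q6 132.8
[-40.0, 17.3, -1.4, -0.0, 1],[-40.0, 17.3, -1.4, -0.0, 1],[-40.0, 17.2, -1.4, -0.0, 1],[-40.0, 17.2, -1.4, -0.0, 1],[-40.0, 17.2, -1.4, -0.0, 1],[-40.0, 17.2, -1.4, -0.0, 1],[-40.1, 17.2, -1.4, -0.0, 1],[-40.1, 17.2, -1.4, -0.0, 1]
[-40.1, 17.2, -1.4, -0.0, 1],[-40.1, 17.2, -1.4, -0.0, 1],[-40.1, 17.2, -1.4, -0.0, 1],[0.0, 0.0, 23.6, 0.0, 1],[0.0, 0.0, 23.6, 0.0, 1],[0.0, 0.0, 23.6, 0.0, 1],[0.0, 0.0, 23.6, 0.0, 1],[0.0, 0.0, 23.6, 0.0, 1]
```

>>> move_arm:
  plan:
    - [-40,17.2,-2,0,1]
    - [-40,17.2,-2,0,1]
    - [-40,17.2,-2,0,1]
    - [-40,17.2,-2,0,1]
    - [-40,17.2,-2,0,1]
    - [-40,17.2,-2,0,1]
    - [-40,17.2,-2,0,1]
    - [-40,17.2,0,0,1]

```text
t: 10.55
position: [0.5412, -0.0117, 0.149]
tcp_rot: [[0.253, 0.967, 0.001], [0.967, -0.253, 0.0], [0.0, 0.001, -1.0]]
ft_force: [0.7, 0.4, -0.5]
width: 0.0851
gripper_force: 0.0
```

>>> move_arm:
  plan:
    - [-40,17.2,0,0,1]
    - [-40,17.2,0,0,1]
    - [-40,17.2,0,0,1]
    - [0,0,0,0,1]

```text
t: 11.05
position: [0.5612, -0.1423, 0.1488]
tcp_rot: [[0.257, 0.966, 0.001], [0.966, -0.257, -0.001], [-0.001, 0.001, -1.0]]
ft_force: [1.1, 0.1, -0.5]
width: 0.0855
gripper_force: 0.0
```

Run:
```python
from plan import *; from wl import *
look('jar_slim',P['jar_slim'],save='w3')
plan((.56,-.1405,.032,75.5,1,4))
```

```text
jar_slim [ 0.563 -0.13   0.082] 0.79
jar_slim [ 0.522 -0.303  0.007] 0.72
at [ 0.56   -0.1388  0.1485] psi 75.3 t 11.2 w 0.0853 F [-1.3 -0.4 -0.3] g 0.0 q6 84.3
[-0.4, 0.1, 29.1, -0.0, 1],[-0.4, 0.1, 29.1, -0.0, 1],[-0.4, 0.1, 29.1, -0.0, 1],[-0.4, 0.1, 29.1, -0.0, 1],
```

View pics/w3.png

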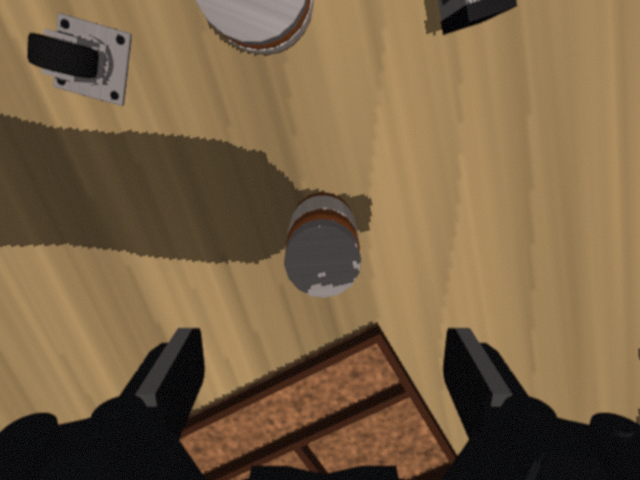

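The slim jar stands centred between the fingers, with its cap at (322,258). I'll check that pixel's position.

Run:
```python
from h import *
s=snap('wrist');print(ray(s,[[322,258]],.08))
```

```text
[[ 0.55952855 -0.13517155  0.08      ]]
```

>>> move_arm:
  plan:
    - [2,0,35,0,1]
    - [0,0,35,0,1]
    - [0,0,30,0,1]
    - [0,0,16,0,1]
    - [0,0,0,0,0.3]
    - [0,0,0,0,-1]
    - [0,0,0,0,-1]
    - [0,0,0,0,-1]

```text
t: 12.25
position: [0.5626, -0.138, 0.0347]
tcp_rot: [[0.253, 0.967, 0.003], [0.967, -0.253, -0.001], [-0.0, 0.004, -1.0]]
ft_force: [-0.7, 1.1, 6.8]
width: 0.0424
gripper_force: 61.5
```

>>> move_arm:
  plan:
    - [0,0,0,0,-1]
    - [0,0,-20,0,-1]
    - [0,0,-40,0,-1]
    - [0,0,-40,0,-1]
    - [0,0,-20,0,-1]
    - [0,0,0,0,-1]

```text
t: 13.0
position: [0.5623, -0.1381, 0.1548]
tcp_rot: [[0.253, 0.967, 0.004], [0.967, -0.253, -0.002], [-0.0, 0.004, -1.0]]
ft_force: [0.5, 0.1, -2.2]
width: 0.0422
gripper_force: 61.2
```

Run:
```python
from plan import *
x,y=intray('ct',.048,0);print(x,y)
plan((x,y,.155,75.5,-1,10))
```

```text
0.5697710867381491 0.31198175980538684
at [ 0.5623 -0.1381  0.1548] psi 75.3 t 13.0 w 0.0422 F [ 0.5  0.1 -2.2] g 61.2 q6 84.5
[43.7, -10.7, -0.0, -0.0, -1],[43.7, -10.7, -0.0, -0.0, -1],[43.7, -10.7, -0.0, -0.0, -1],[43.7, -10.6, -0.0, -0.0, -1],[43.7, -10.6, -0.0, -0.0, -1],[43.7, -10.6, -0.0, -0.0, -1],[43.7, -10.6, -0.0, -0.0, -1],[43.8, -10.6, -0.0, -0.0, -1]
[43.8, -10.6, -0.0, -0.0, -1],[43.8, -10.6, -0.0, -0.0, -1],
```

>>> move_arm:
  plan:
    - [43.7,-10.6,0,0,-1]
    - [43.7,-10.6,0,0,-1]
    - [43.7,-10.6,0,0,-1]
    - [43.7,-10.6,0,0,-1]
    - [43.7,-10.6,0,0,-1]
    - [43.7,-10.6,0,0,-1]
    - [43.7,-10.6,0,0,-1]
    - [43.7,-10.6,0,0,-1]

```text
t: 14.0
position: [0.5659, 0.2232, 0.1506]
tcp_rot: [[0.253, 0.967, -0.003], [0.967, -0.253, -0.001], [-0.002, -0.003, -1.0]]
ft_force: [0.5, 0.5, -2.0]
width: 0.0425
gripper_force: 61.2
```

>>> move_arm:
  plan:
    - [43.8,-10.6,0,0,-1]
    - [43.8,-10.6,0,0,-1]
    - [0,0,20,0,-1]
    - [0,0,25,0,-1]
    - [0,0,15,0,-1]
    - [0,0,0,0,-1]
    - [0,0,0,0,-1]

```text
t: 14.88
position: [0.5695, 0.3123, 0.0933]
tcp_rot: [[0.253, 0.967, 0.001], [0.967, -0.253, 0.0], [0.0, 0.001, -1.0]]
ft_force: [0.5, 0.4, -1.8]
width: 0.0422
gripper_force: 61.2
```

Run:
```python
from plan import *; 
x,y=intray('ct',.048,0)
snap('wrist','w4')
plan((x,y,.045,75.5,-1,3))
```

```text
at [0.5699 0.3124 0.0938] psi 75.3 t 14.93 w 0.042 F [-0.1  0.5 -1.6] g 61.2 q6 127.7
[-0.2, -0.0, 16.3, -0.1, -1],[-0.2, -0.0, 16.3, -0.1, -1],[-0.2, -0.0, 16.3, -0.1, -1],
```

View pics/w4.png

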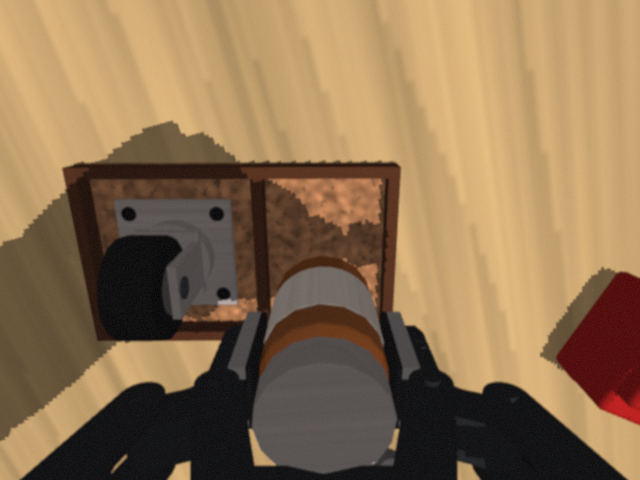

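The castor is flat and centred in its compartment: plate 115–236 px between walls at 90 and 255. The jar hangs over the right-hand compartment, so I'll lower it.

>>> move_arm:
  plan:
    - [0,0,20,0,-1]
    - [0,0,18,0,-1]
    - [0,0,9,0,-1]
    - [0,0,4,0,-1]
    - [0,0,2,0,-1]
    - [0,0,1,0,-1]
    - [0,0,0,0,-1]

```text
t: 15.8
position: [0.5692, 0.3124, 0.0398]
tcp_rot: [[0.253, 0.967, 0.001], [0.967, -0.253, 0.0], [0.0, 0.0, -1.0]]
ft_force: [-3.5, -0.7, 3.6]
width: 0.0418
gripper_force: 61.7
```

>>> move_arm:
  plan:
    - [0,0,0,0,0.45]
    - [0,0,0,0,0.45]
    - [0,0,0,0,0.45]
    - [0,0,-20,0,0.45]
    - [0,0,-40,0,0.45]
    - [0,0,-50,0,0.6]
    - [0,0,0,0,0.6]

```text
t: 16.68
position: [0.5734, 0.3142, 0.1562]
tcp_rot: [[0.253, 0.967, 0.012], [0.967, -0.253, 0.005], [0.008, 0.01, -1.0]]
ft_force: [0.3, 0.7, -0.0]
width: 0.0686
gripper_force: 0.0
```

Run:
```python
from plan import *; 
plan((.6733,.0463,.15,91.6,.6,6))
```

```text
at [0.5734 0.3142 0.1562] psi 75.3 t 16.68 w 0.0686 F [ 0.3  0.7 -0. ] g 0.0 q6 127.7
[-39.0, 27.4, 1.0, -2.7, 0.6],[-40.2, 25.5, 1.0, -2.7, 0.6],[-41.4, 23.6, 1.0, -2.7, 0.6],[-42.5, 21.6, 1.0, -2.7, 0.6],[-43.4, 19.6, 1.0, -2.7, 0.6],[-44.3, 17.5, 1.0, -2.7, 0.6],
```

>>> move_arm:
  plan:
    - [-39,27.4,1,-2.7,0.6]
    - [-40.2,25.5,1,-2.7,0.6]
    - [-41.4,23.6,1,-2.7,0.6]
    - [-42.5,21.6,1,-2.7,0.6]
    - [-43.4,19.6,1,-2.7,0.6]
    - [-44.3,17.5,1,-2.7,0.6]
    - [0,0,0,0,0.6]

```text
t: 17.55
position: [0.6698, 0.0411, 0.1428]
tcp_rot: [[-0.022, 1.0, 0.001], [1.0, 0.022, -0.001], [-0.001, 0.001, -1.0]]
ft_force: [0.2, -0.0, -0.5]
width: 0.0686
gripper_force: 0.0
```

Run:
```python
from plan import *; from wl import *
look('level',P['level'],save='w5')
plan((.6733,.0463,.018,91.6,.6,4))
```

```text
level [0.674 0.066 0.044] 0.95
fit level [0.6732 0.0463] 91.6 0.015
at [0.6682 0.0448 0.1427] psi 91.5 t 17.7 w 0.0687 F [0.6 0.8 1.4] g 0.0 q6 86.8
[0.3, 1.3, 31.2, -0.0, 0.6],[0.3, 1.3, 31.2, -0.0, 0.6],[0.3, 1.3, 31.2, -0.0, 0.6],[0.3, 1.3, 31.2, -0.0, 0.6],
```

View pics/w5.png

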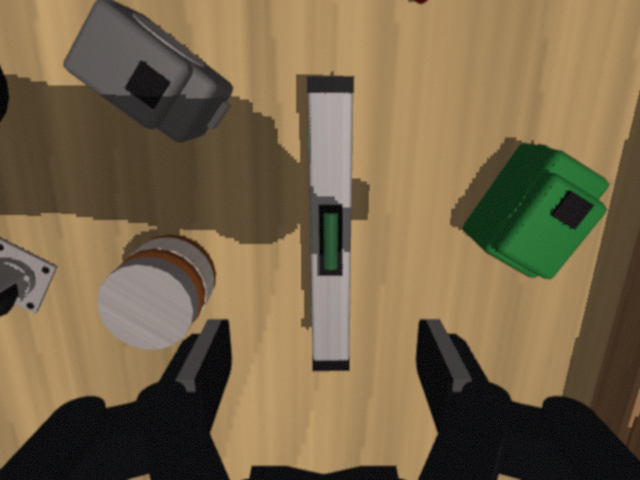

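The level is centred at (331,240), running vertically between the open fingers. The jar at (155,295) and the green look-alike at (540,210) are clear. I'll grip it.

>>> move_arm:
  plan:
    - [0.5,4,35,0,0.6]
    - [0,1,35,0,0.6]
    - [0,0,30,0,0.6]
    - [0,0,18,0,0.6]
    - [0,0,5,0,0.6]
    - [0,0,0,0,-1]
    - [0,0,0,0,-1]
    - [0,0,0,0,-1]

```text
t: 18.7
position: [0.6751, 0.0449, 0.0215]
tcp_rot: [[-0.027, 1.0, 0.003], [1.0, 0.027, -0.0], [-0.0, 0.003, -1.0]]
ft_force: [2.0, -0.2, 11.4]
width: 0.0232
gripper_force: 61.5
```

>>> move_arm:
  plan:
    - [0,0,0,0,-1]
    - [0,0,0,0,-1]
    - [0,0,-20,0,-1]
    - [0,0,-40,0,-1]
    - [0,0,-40,0,-1]
    - [0,0,-35,0,-1]
    - [0,0,0,0,-1]

```text
t: 19.58
position: [0.6763, 0.0449, 0.1593]
tcp_rot: [[-0.027, 1.0, 0.008], [1.0, 0.027, -0.0], [-0.0, 0.008, -1.0]]
ft_force: [-0.1, 0.1, -2.0]
width: 0.0228
gripper_force: 59.6
```

Run:
```python
from plan import *
x,y=intray('ht',0,.048);print(x,y)
plan((x,y,.155,15,-1,9),(x,y,.155,15,-1,1))
```

```text
0.483576685835079 -0.28793556033812473
at [0.6763 0.0449 0.1593] psi 91.5 t 19.57 w 0.0228 F [-0.1  0.1 -2. ] g 59.6 q6 86.8
[-36.4, -22.4, 0.5, 8.5, -1],[-39.3, -16.8, 0.5, 8.5, -1],[-41.4, -10.8, 0.5, 8.5, -1],[-42.5, -4.5, 0.5, 8.5, -1],[-42.7, 1.8, 0.5, 8.5, -1],[-42.0, 8.1, 0.5, 8.5, -1],[-40.3, 14.2, 0.5, 8.5, -1],[-37.8, 20.0, 0.5, 8.5, -1]
[-34.4, 25.4, 0.5, 8.5, -1],[0.0, 0.0, -0.0, 0.0, -1],
```

>>> move_arm:
  plan:
    - [-36.4,-22.4,0,8.5,-1]
    - [-39.3,-16.8,0,8.5,-1]
    - [-41.4,-10.8,0,8.5,-1]
    - [-42.5,-4.5,0,8.5,-1]
    - [-42.7,1.8,0,8.5,-1]
    - [-42,8.1,0,8.5,-1]
    - [-40.3,14.2,0,8.5,-1]
    - [-37.8,20,0,8.5,-1]

```text
t: 20.58
position: [0.5002, -0.2512, 0.1529]
tcp_rot: [[0.919, 0.395, -0.003], [0.395, -0.919, 0.002], [-0.002, -0.003, -1.0]]
ft_force: [0.1, -0.0, -1.5]
width: 0.023
gripper_force: 59.5
```

>>> move_arm:
  plan:
    - [-34.4,25.4,0,8.5,-1]
    - [0,0,20,0,-1]
    - [0,0,30,0,-1]
    - [0,0,25,0,-1]
    - [0,0,0,0,-1]
    - [0,0,0,0,-1]

```text
t: 21.32
position: [0.4809, -0.2878, 0.0798]
tcp_rot: [[0.966, 0.259, -0.0], [0.259, -0.966, 0.0], [-0.0, -0.0, -1.0]]
ft_force: [0.6, 0.2, -1.2]
width: 0.0232
gripper_force: 59.4
```

Run:
```python
from plan import *; from wl import *
look('hanging_tray',P['ht'],save='w6')
x,y=intray('ht',0,.048)
plan((x,y,.028,15,-1,4))
```

```text
hanging_tray [ 0.538 -0.353  0.008] 0.65
fit hanging_tray [ 0.4956 -0.335 ] 15.2 0.34
at [ 0.4819 -0.2886  0.0811] psi 15.0 t 21.48 w 0.0231 F [-0.  -0.1 -2.1] g 59.4 q6 127.4
[0.4, -0.1, 13.3, 0.0, -1],[0.4, -0.1, 13.3, 0.0, -1],[0.4, -0.1, 13.3, 0.0, -1],[0.4, -0.1, 13.3, 0.0, -1],
```

View pics/w6.png

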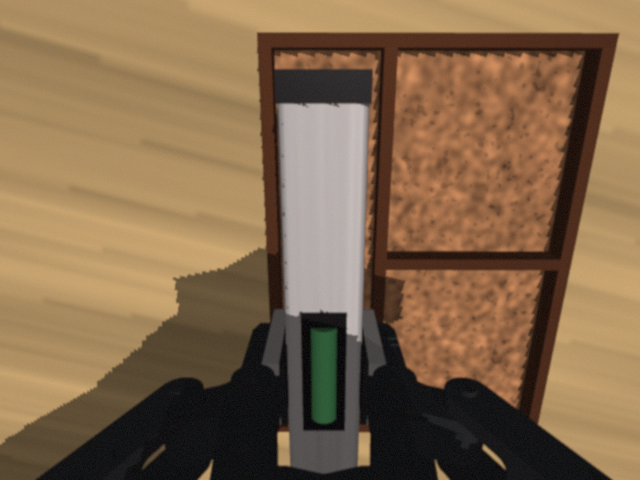

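The level hangs over the long slot, parallel to its walls (269 and 385 px). I'll lower it.

>>> move_arm:
  plan:
    - [1,0,20,0,-1]
    - [0,0,18,0,-1]
    - [0,0,10,0,-1]
    - [0,0,4,0,-1]
    - [0,0,2,0,-1]
    - [0,0,1,0,-1]
    - [0,0,0,0,-1]

```text
t: 22.35
position: [0.4817, -0.2875, 0.0265]
tcp_rot: [[0.966, 0.259, -0.001], [0.259, -0.966, 0.0], [-0.0, -0.0, -1.0]]
ft_force: [-3.4, 2.7, 6.6]
width: 0.0231
gripper_force: 60.8
```

Contact made. I'll release it, opening only partway.

>>> move_arm:
  plan:
    - [0,0,0,0,0]
    - [0,0,0,0,0]
    - [0,0,0,0,0]
    - [0,0,-20,0,0]
    - [0,0,-40,0,0]
    - [0,0,-50,0,0.5]
    - [0,0,0,0,0.6]

```text
t: 23.22
position: [0.4854, -0.2903, 0.1397]
tcp_rot: [[0.966, 0.259, 0.008], [0.26, -0.966, -0.006], [0.006, 0.008, -1.0]]
ft_force: [0.8, 0.6, -0.3]
width: 0.0687
gripper_force: 0.0
```

Run:
```python
from plan import *; 
plan((.572,.1357,.15,144.4,.7,14))
```

```text
at [ 0.4854 -0.2903  0.1397] psi 15.0 t 23.23 w 0.0687 F [ 0.8  0.6 -0.3] g 0.0 q6 127.5
[13.9, -27.8, -0.7, -9.2, 0.7],[18.2, -25.2, -0.7, -9.2, 0.7],[22.0, -22.0, -0.7, -9.2, 0.7],[25.2, -18.1, -0.7, -9.2, 0.7],[27.8, -13.9, -0.7, -9.2, 0.7],[29.7, -9.2, -0.7, -9.2, 0.7],[30.7, -4.3, -0.7, -9.2, 0.7],[31.0, 0.7, -0.7, -9.2, 0.7]
[30.5, 5.6, -0.7, -9.2, 0.7],[29.2, 10.5, -0.7, -9.2, 0.7],[27.2, 15.0, -0.7, -9.2, 0.7],[24.4, 19.2, -0.7, -9.2, 0.7],[21.0, 22.9, -0.7, -9.2, 0.7],[17.1, 25.9, -0.7, -9.2, 0.7],
```

>>> move_arm:
  plan:
    - [13.9,-27.8,-1,-9.2,0.7]
    - [18.2,-25.2,-1,-9.2,0.7]
    - [22,-22,-1,-9.2,0.7]
    - [25.2,-18.1,-1,-9.2,0.7]
    - [27.8,-13.9,-1,-9.2,0.7]
    - [29.7,-9.2,-1,-9.2,0.7]
    - [30.7,-4.3,-1,-9.2,0.7]
    - [31,0.7,-1,-9.2,0.7]

```text
t: 24.22
position: [0.5317, -0.0432, 0.1417]
tcp_rot: [[0.018, 1.0, -0.002], [1.0, -0.018, 0.0], [0.0, -0.002, -1.0]]
ft_force: [-0.4, 0.3, -0.0]
width: 0.0725
gripper_force: 0.0
```

>>> move_arm:
  plan:
    - [30.5,5.6,-1,-9.2,0.7]
    - [29.2,10.5,-1,-9.2,0.7]
    - [27.2,15,-1,-9.2,0.7]
    - [24.4,19.2,0,-9.2,0.7]
    - [21,22.9,0,-9.2,0.7]
    - [17.1,25.9,0,-9.2,0.7]
    - [0,0,0,0,0.7]
    - [0,0,0,0,0.7]

```text
t: 25.22
position: [0.57, 0.1374, 0.1449]
tcp_rot: [[-0.807, 0.591, -0.002], [0.591, 0.807, -0.001], [0.001, -0.002, -1.0]]
ft_force: [-0.7, 0.1, 0.1]
width: 0.0727
gripper_force: 0.0
```

Run:
```python
from plan import *; from wl import *
look('tape_measure',P['tape_measure'],save='w7')
plan((.572,.1357,.02,144.4,.7,4))
```

```text
tape_measure [0.562 0.141 0.062] 0.96
tape_measure [0.782 0.075 0.009] 0.91
fit tape_measure [0.5725 0.1358] -36.1 0.05
at [0.5703 0.137  0.1455] psi 143.7 t 25.38 w 0.073 F [ 0.5 -0.7  1.1] g 0.0 q6 43.5
[-0.5, -0.0, 31.4, -0.2, 0.7],[-0.5, -0.0, 31.4, -0.2, 0.7],[-0.5, -0.0, 31.4, -0.2, 0.7],[-0.5, -0.0, 31.4, -0.2, 0.7],
```

View pics/w7.png

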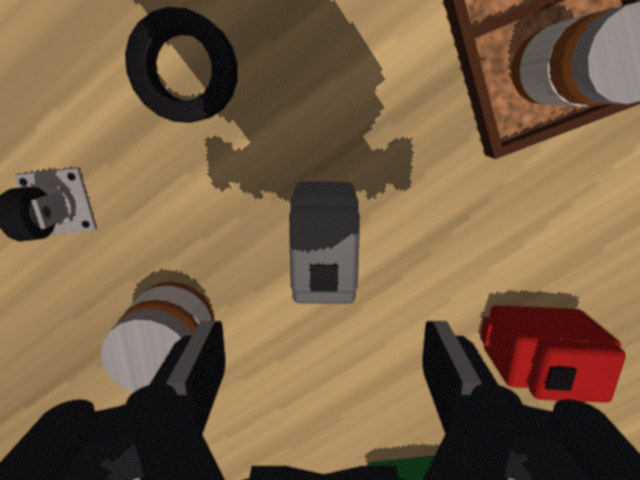

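The grey tape measure is centred at (325,243) between the fingers. The red one at (555,350) and the jar are clear. I'll grip it.

>>> move_arm:
  plan:
    - [-2,0,35,0,0.7]
    - [0,0,35,0,0.7]
    - [0,0,30,0,0.7]
    - [0,0,18,0,0.7]
    - [0,0,6,0,0.7]
    - [0,0,0,0,-1]
    - [0,0,0,0,-1]
    - [0,0,0,0,-1]

```text
t: 26.38
position: [0.5737, 0.1368, 0.0232]
tcp_rot: [[-0.807, 0.59, 0.003], [0.59, 0.807, 0.0], [-0.002, 0.002, -1.0]]
ft_force: [-0.1, 0.1, 2.3]
width: 0.0392
gripper_force: 61.4
```

>>> move_arm:
  plan:
    - [0,0,0,0,-1]
    - [0,0,0,0,-1]
    - [0,0,-20,0,-1]
    - [0,0,-40,0,-1]
    - [0,0,-40,0,-1]
    - [0,0,-35,0,-1]
    - [0,0,0,0,-1]

```text
t: 27.25
position: [0.5745, 0.1371, 0.1597]
tcp_rot: [[-0.807, 0.59, 0.006], [0.59, 0.807, 0.001], [-0.004, 0.004, -1.0]]
ft_force: [0.6, -0.0, -2.0]
width: 0.0394
gripper_force: 61.0
```

Run:
```python
from plan import *
for q in (-.053,.053): print(intray('ht',q,-.028))
x,y=intray('ht',.053,-.028)
plan((x,y,.155,195,-1,13))
```

```text
(np.float64(0.45205286446954995), np.float64(-0.37506333252652746))
(np.float64(0.5544410020561913), np.float64(-0.3476285137456603))
at [0.5745 0.1371 0.1597] psi 143.8 t 27.25 w 0.0394 F [ 0.6 -0.  -2. ] g 61.0 q6 43.3
[-20.7, -31.0, 0.4, -3.9, -1],[-18.6, -32.4, 0.4, -3.9, -1],[-16.3, -33.6, 0.4, -3.9, -1],[-14.0, -34.6, 0.4, -3.9, -1],[-11.6, -35.5, 0.4, -3.9, -1],[-9.1, -36.2, 0.4, -3.9, -1],[-6.6, -36.7, 0.4, -3.9, -1],[-4.1, -37.1, 0.4, -3.9, -1]
[-1.5, -37.3, 0.4, -3.9, -1],[1.1, -37.3, 0.4, -3.9, -1],[3.6, -37.1, 0.4, -3.9, -1],[6.2, -36.8, 0.4, -3.9, -1],[8.7, -36.3, 0.4, -3.9, -1],
```

>>> move_arm:
  plan:
    - [-20.7,-31,0,-3.9,-1]
    - [-18.6,-32.4,0,-3.9,-1]
    - [-16.3,-33.6,0,-3.9,-1]
    - [-14,-34.6,0,-3.9,-1]
    - [-11.6,-35.5,0,-3.9,-1]
    - [-9.1,-36.2,0,-3.9,-1]
    - [-6.6,-36.7,0,-3.9,-1]
    - [-4.1,-37.1,0,-3.9,-1]

```text
t: 28.25
position: [0.5576, -0.1621, 0.1542]
tcp_rot: [[-0.996, 0.084, -0.004], [0.084, 0.996, 0.002], [0.004, 0.001, -1.0]]
ft_force: [-0.3, 0.0, -1.8]
width: 0.0397
gripper_force: 61.0
```

>>> move_arm:
  plan:
    - [-1.5,-37.3,0,-3.9,-1]
    - [1.1,-37.3,0,-3.9,-1]
    - [3.6,-37.1,0,-3.9,-1]
    - [6.2,-36.8,0,-4,-1]
    - [8.7,-36.3,0,-4.2,-1]
    - [0,0,30,0,-1]
    - [0,0,40,0,-1]
    - [0,0,0,0,-1]

```text
t: 29.25
position: [0.5459, -0.3446, 0.0806]
tcp_rot: [[-0.966, -0.257, -0.01], [-0.258, 0.966, 0.008], [0.008, 0.01, -1.0]]
ft_force: [-0.8, -0.2, -2.6]
width: 0.0395
gripper_force: 61.1
```

Run:
```python
from plan import *
x,y=intray('ht',.053,-.028);snap('wrist','w8')
plan((x,y,.03,195,-1,3))
```

```text
at [ 0.5478 -0.3459  0.0833] psi -165.1 t 29.3 w 0.0391 F [ 0.  -0.1 -1.6] g 61.1 q6 -52.9
[-2.0, -1.1, 17.8, -0.0, -1],[-2.0, -1.1, 17.8, -0.0, -1],[-2.0, -1.1, 17.8, -0.0, -1],
```

View pics/w8.png

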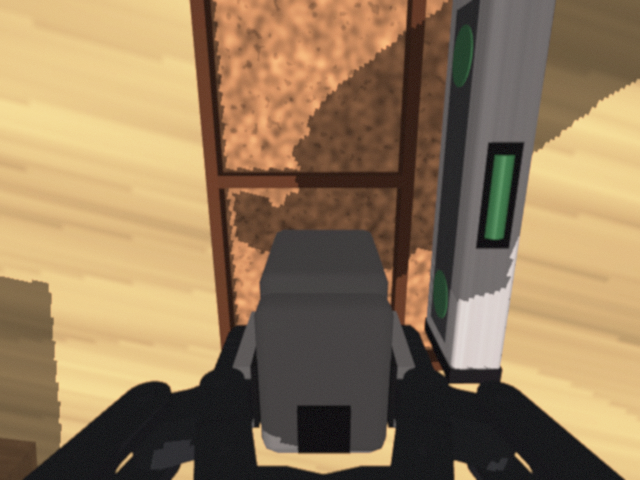

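The level stands upright in its slot at right. The tape measure hangs over the near cell (230–395 px, below the divider at y≈180). I'll lower it.

>>> move_arm:
  plan:
    - [-4,-1,20,0,-1]
    - [-1,-1,18,0,-1]
    - [0,0,10,0,-1]
    - [0,0,4,0,-1]
    - [0,0,2,0,-1]
    - [0,0,1,0,-1]
    - [0,0,0,0,-1]

```text
t: 30.18
position: [0.5561, -0.3489, 0.0323]
tcp_rot: [[-0.966, -0.258, 0.001], [-0.258, 0.966, -0.001], [-0.001, -0.001, -1.0]]
ft_force: [-0.4, 0.2, -1.4]
width: 0.0394
gripper_force: 61.1
```

>>> move_arm:
  plan:
    - [0,0,2,0,-1]
    - [0,0,1,0,-1]
    - [0,0,1,0,-1]
    - [0,0,0,0,-1]

```text
t: 30.68
position: [0.5557, -0.3486, 0.0283]
tcp_rot: [[-0.966, -0.258, -0.0], [-0.258, 0.966, 0.0], [0.0, 0.0, -1.0]]
ft_force: [-1.7, 1.0, 1.6]
width: 0.0396
gripper_force: 61.7
```

>>> move_arm:
  plan:
    - [0,0,0,0,0.3]
    - [0,0,0,0,0.3]
    - [0,0,0,0,0.3]
    - [0,0,-20,0,0.3]
    - [0,0,-40,0,0.3]
    - [0,0,-55,0,1]
    - [0,0,0,0,1]

```text
t: 31.55
position: [0.5599, -0.3517, 0.1509]
tcp_rot: [[-0.966, -0.258, 0.011], [-0.258, 0.966, -0.008], [-0.008, -0.011, -1.0]]
ft_force: [0.3, -0.3, 0.2]
width: 0.085
gripper_force: 0.0
```

Run:
```python
from plan import *; 
plan((.563,.002,.145,195,1,8))
```

```text
at [ 0.5599 -0.3517  0.1509] psi -165.1 t 31.55 w 0.085 F [ 0.3 -0.3  0.2] g 0.0 q6 -52.7
[-11.8, 42.6, 0.7, -0.0, 1],[-11.8, 42.6, 0.7, -0.0, 1],[-11.8, 42.6, 0.7, -0.0, 1],[-11.8, 42.6, 0.7, -0.0, 1],[-11.8, 42.6, 0.7, -0.0, 1],[-11.8, 42.6, 0.7, -0.0, 1],[-11.8, 42.6, 0.7, -0.0, 1],[-11.8, 42.6, 0.7, -0.0, 1]
```

>>> move_arm:
  plan:
    - [-11.8,42.6,0,0,1]
    - [-11.8,42.6,0,0,1]
    - [-11.8,42.6,0,0,1]
    - [-11.8,42.6,0,0,1]
    - [-11.8,42.6,0,0,1]
    - [-11.8,42.6,0,0,1]
    - [-11.8,42.6,0,0,1]
    - [-11.8,42.6,0,0,1]

```text
t: 32.55
position: [0.559, 0.0064, 0.1433]
tcp_rot: [[-0.966, -0.258, 0.001], [-0.258, 0.966, 0.0], [-0.001, -0.0, -1.0]]
ft_force: [-0.3, -1.1, -0.8]
width: 0.0852
gripper_force: 0.0
```

>>> move_arm:
  plan:
    - [0,0,0,0,1]
    - [0,0,0,0,1]

```text
t: 32.8
position: [0.5591, 0.0048, 0.1431]
tcp_rot: [[-0.966, -0.258, 0.0], [-0.258, 0.966, -0.001], [-0.0, -0.001, -1.0]]
ft_force: [-0.2, 0.4, 0.9]
width: 0.0855
gripper_force: 0.0
```

Run:
```python
from plan import *; from wl import *
s=look('jar_wide',P['jar_wide'],save='w9'); print(proj(s,[[.563,.002,.056]]))
plan((.563,.002,.018,195,1,4))
```

```text
fit jar_wide [0.5607 0.0023] 5.2 0.037
[[316.49519872 257.22001649]]
at [0.5593 0.0039 0.1429] psi -165.1 t 32.95 w 0.0857 F [ 0.2  0.8 -1.4] g 0.0 q6 -21.1
[-0.8, -0.7, 31.2, -0.0, 1],[-0.8, -0.7, 31.2, -0.0, 1],[-0.8, -0.7, 31.2, -0.0, 1],[-0.8, -0.7, 31.2, -0.0, 1],
```

View pics/w9.png

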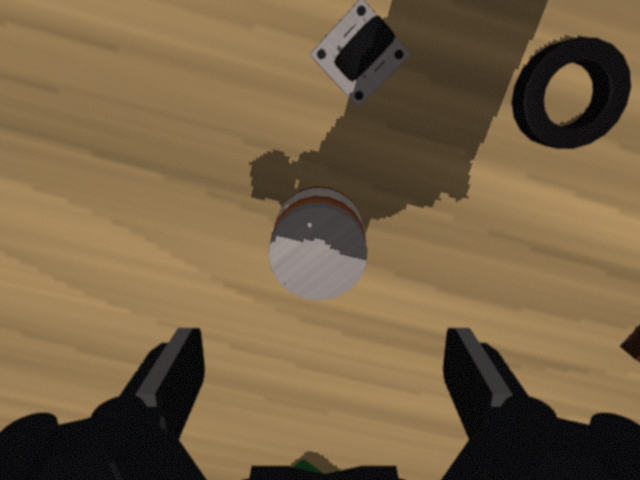

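The wide jar's cap is at (318,250), as predicted. The small castor (360,50) and the roll (572,92) are clear and unmoved. I'll grip it.

>>> move_arm:
  plan:
    - [-2,-2,35,0,1]
    - [0,0,35,0,1]
    - [0,0,30,0,1]
    - [0,0,20,0,1]
    - [0,0,8,0,1]
    - [0,0,0,0,-1]
    - [0,0,0,0,-1]
    - [0,0,0,0,-1]

```text
t: 33.95
position: [0.5629, 0.0032, 0.0163]
tcp_rot: [[-0.966, -0.258, 0.003], [-0.258, 0.966, -0.001], [-0.002, -0.001, -1.0]]
ft_force: [0.3, -1.0, 3.0]
width: 0.0579
gripper_force: 64.8
```

>>> move_arm:
  plan:
    - [0,0,0,0,-1]
    - [0,0,-20,0,-1]
    - [0,0,-40,0,-1]
    - [0,0,-45,0,-1]
    - [0,0,-35,0,-1]
    - [0,0,0,0,-1]

```text
t: 34.7
position: [0.564, 0.0035, 0.1577]
tcp_rot: [[-0.966, -0.258, 0.007], [-0.258, 0.966, -0.0], [-0.006, -0.002, -1.0]]
ft_force: [-0.1, 0.4, -2.9]
width: 0.0574
gripper_force: 65.2
```

Run:
```python
from plan import *
x,y=intray('ht',-.053,-.028)
plan((x,y,.155,-165,-1,9))
```

```text
at [0.564  0.0035 0.1577] psi -165.0 t 34.7 w 0.0574 F [-0.1  0.4 -2.9] g 65.2 q6 -21.2
[22.9, -37.4, 0.3, -0.0, -1],[22.9, -37.4, 0.3, -0.0, -1],[22.9, -37.4, 0.3, -0.0, -1],[22.9, -37.4, 0.3, -0.0, -1],[22.9, -37.4, 0.3, -0.0, -1],[22.9, -37.4, 0.3, -0.0, -1],[22.9, -37.4, 0.3, -0.0, -1],[22.9, -37.4, 0.3, -0.0, -1]
[22.9, -37.4, 0.3, -0.0, -1],
```

>>> move_arm:
  plan:
    - [22.9,-37.4,0,0,-1]
    - [22.9,-37.4,0,0,-1]
    - [22.9,-37.4,0,0,-1]
    - [22.9,-37.4,0,0,-1]
    - [22.9,-37.4,0,0,-1]
    - [22.9,-37.4,0,0,-1]
    - [22.9,-37.4,0,0,-1]
    - [22.9,-37.4,0,0,-1]

```text
t: 35.7
position: [0.4599, -0.3327, 0.152]
tcp_rot: [[-0.966, -0.258, -0.003], [-0.258, 0.966, 0.003], [0.002, 0.004, -1.0]]
ft_force: [-0.2, -0.0, -1.8]
width: 0.0574
gripper_force: 65.2
```

>>> move_arm:
  plan:
    - [22.9,-37.4,0,0,-1]
    - [0,0,30,0,-1]
    - [0,0,40,0,-1]
    - [0,0,0,0,-1]
    - [0,0,0,0,-1]

```text
t: 36.33
position: [0.449, -0.3743, 0.0844]
tcp_rot: [[-0.966, -0.258, -0.001], [-0.258, 0.966, 0.001], [0.001, 0.001, -1.0]]
ft_force: [0.4, -0.1, -2.5]
width: 0.0578
gripper_force: 65.7
```

Run:
```python
from plan import *
x,y=intray('ht',-.053,-.028);snap('wrist','w10')
plan((x,y,.03,-165,-1,3))
```

```text
at [ 0.4499 -0.3751  0.0856] psi -165.0 t 36.38 w 0.0578 F [-0.5 -0.1 -1.6] g 65.7 q6 -61.1
[-0.7, -0.2, 18.5, -0.0, -1],[-0.7, -0.2, 18.5, -0.0, -1],[-0.7, -0.2, 18.5, -0.0, -1],
```

View pics/w10.png

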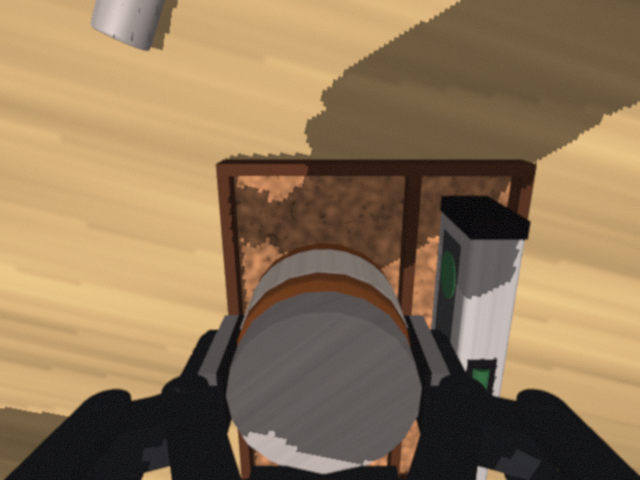

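The wide jar hangs over the remaining cell (235–405 px), with the level clear to the right of the fingers. I'll lower it.

>>> move_arm:
  plan:
    - [-2,0,25,0,-1]
    - [0,0,20,0,-1]
    - [0,0,10,0,-1]
    - [0,0,5,0,-1]
    - [0,0,2,0,-1]
    - [0,0,1,0,-1]
    - [0,0,0,0,-1]

```text
t: 37.25
position: [0.4514, -0.3746, 0.0223]
tcp_rot: [[-0.966, -0.258, 0.001], [-0.258, 0.966, -0.001], [-0.0, -0.001, -1.0]]
ft_force: [-0.5, -0.6, -2.7]
width: 0.0576
gripper_force: 65.7
```

>>> move_arm:
  plan:
    - [0,0,1,0,-1]
    - [0,0,0,0,-1]
    - [0,0,0,0,0.65]
    - [0,0,0,0,0.65]
    - [0,0,0,0,0.65]
    - [0,0,-20,0,0.65]
    - [0,0,-40,0,0.65]
    - [0,0,-60,0,0.65]

```text
t: 38.25
position: [0.4498, -0.3729, 0.1399]
tcp_rot: [[-0.966, -0.258, -0.003], [-0.258, 0.966, 0.004], [0.002, 0.004, -1.0]]
ft_force: [1.0, -0.2, 0.0]
width: 0.0704
gripper_force: 0.0
```

>>> move_arm:
  plan:
    - [60,0,-20,0,0.65]
    - [60,0,-20,0,0.65]
    - [0,0,0,0,0.65]

```text
t: 38.62
position: [0.3343, -0.4065, 0.1824]
tcp_rot: [[-0.967, -0.253, 0.001], [-0.253, 0.967, -0.003], [-0.0, -0.003, -1.0]]
ft_force: [0.3, 1.1, -0.2]
width: 0.0703
gripper_force: 0.0
```

```bash
sed -i "s/^px=.*/px={'top':{},'scene':{}}/;/^'scene':dict/d" g.py
python3 - <<'E'
from wl import *; from plan import *
exp=dict(castor_large=(*intray('ct',-.036,0),75.5),jar_slim=(*intray('ct',.048,0),0),level=(*intray('ht',0,.048),15),tape_measure=(*intray('ht',.053,-.028),15),jar_wide=(*intray('ht',-.053,-.028),0),castor_small=(.447,-.0015,-30),tape_roll=(.4375,.128,0))
for cam in ('top','scene'):
    print(cam)
    for n,p in exp.items(): print('exp',np.round(p,3));look(n,p,cam,save=cam+'F')
t=cv2.imread('pics/topF.png');s=cv2.imread('pics/sceneF.png')
a=cv2.resize(t[180:320,120:530],None,fx=1.9,fy=1.9,interpolation=3)[:, :780];b=cv2.resize(s[170:360,120:480],None,fx=1.7,fy=1.7,interpolation=3)
b=cv2.copyMakeBorder(b,0,0,0,780-b.shape[1] if b.shape[1]<780 else 0,cv2.BORDER_CONSTANT)
a=cv2.copyMakeBorder(a,0,0,0,780-a.shape[1],cv2.BORDER_CONSTANT)
cv2.imwrite('pics/final.png',np.vstack([a,b]));print(np.vstack([a,b]).shape)
plan()
E
```

```text
top
exp [ 0.488  0.333 75.5  ]
castor_large [0.486 0.325 0.007] 0.63
fit castor_large [0.4891 0.3373] 77.0 0.094
exp [0.57  0.312 0.   ]
jar_slim [0.559 0.302 0.083] 0.62
exp [ 0.484 -0.288 15.   ]
level [0.22  0.31  0.051] 0.91
level [ 0.476 -0.28   0.049] 0.77
fit level [ 0.4844 -0.2854] 14.9 0.058
exp [ 0.554 -0.348 15.   ]
tape_measure [0.721 0.211 0.061] 0.96
tape_measure [0.786 0.058 0.061] 0.79
tape_measure [ 0.555 -0.339  0.063] 0.72
fit tape_measure [ 0.5568 -0.3472] 15.4 0.059
exp [ 0.452 -0.375  0.   ]
jar_wide [ 0.449 -0.366  0.061] 0.73
fit jar_wide [ 0.4523 -0.3723] 7.8 0.038
exp [ 4.47e-01 -2.00e-03 -3.00e+01]
castor_small [ 0.449 -0.002  0.002] 0.87
fit castor_small [ 4.487e-01 -4.000e-04] -30.9 0.061
exp [0.438 0.128 0.   ]
tape_roll [0.439 0.126 0.022] 0.72
fit tape_roll [0.4379 0.1288] 14.9 0.441
scene
exp [ 0.488  0.333 75.5  ]
castor_large [0.501 0.319 0.036] 0.62
fit castor_large [0.4839 0.3336] 76.1 0.155
exp [0.57  0.312 0.   ]
jar_slim [0.58  0.298 0.065] 0.64
fit jar_slim [0.5649 0.3101] 7.0 0.053
exp [ 0.484 -0.288 15.   ]
level [ 0.496 -0.289  0.053] 0.94
level [0.226 0.306 0.038] 0.77
fit level [ 0.4782 -0.2889] 15.2 0.052
exp [ 0.554 -0.348 15.   ]
tape_measure [ 0.575 -0.346  0.056] 0.86
tape_measure [0.805 0.052 0.051] 0.77
tape_measure [0.737 0.208 0.044] 0.61
fit tape_measure [ 0.5519 -0.3507] 12.5 0.06
exp [ 0.452 -0.375  0.   ]
jar_wide [ 0.47  -0.373  0.064] 0.62
fit jar_wide [ 0.4485 -0.3762] 8.0 0.059
exp [ 4.47e-01 -2.00e-03 -3.00e+01]
castor_small [ 0.457 -0.006  0.012] 0.55
fit castor_small [ 0.4489 -0.0052] -27.8 0.112
exp [0.438 0.128 0.   ]
tape_roll [0.445 0.125 0.019] 0.72
fit tape_roll [0.4362 0.1264] 14.8 0.111
(589, 780, 3)
at [ 0.3366 -0.4048  0.1803] psi -165.1 t 40.73 w 0.0703 F [-0.6  0.5  0.6] g 0.0 q6 -72.2
```

View pics/final.png

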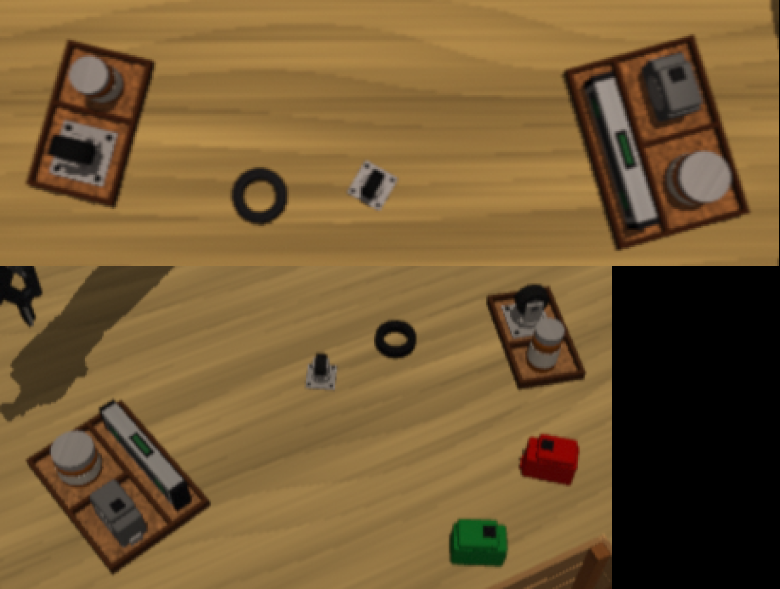

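All five things stand upright in their compartments in both views. The fits put each within about 6 mm of its target, and the small castor and roll haven't moved. Handing in.

```bash
python3 -c "
from plant import bot; print(bot.finish_job())"
```

```text
the job is handed in; nothing more can be done
None
```

Both kits are made up and the job is handed in at about 41 s. In the final pictures all five things stood upright in their compartments and the small castor and roll of tape had not moved; the hand-in call gave no verdict.

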